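Torque the brace bolt of a shelving frame

TASK

Fix the diagonal brace on the shelving frame that lies on the bench: first swing the loose brass-coloured strap round until it rests against the red stop bolt. Then push the red grip of the click wrench, which already sits on the brace bolt, clockwise (seen from above) until the bolt is tight and the wrench trips, so that its handle is left clearly bent, by some 10 to 20 degrees, at the yellow joint; stop there, without forcing the bend on to its end stop, and let go. Leave the other things on the bench where they are.

Things in the scene. Friction and masses are not known exactly. Their poses are not given: they have to be found in the camera images.
- frame: Corner of a grey slotted-angle shelving frame on the bench, fixed, its flat top 42 mm above the bench. Origin: on the bench under the brace bolt. A 40 mm wide post runs along its own y axis (y = -270 to 110 mm), a 40 mm wide beam along +x (x = 20 to 285 mm) at y = -170 mm. z is up.
- bolt_axis (a point): Point on the vertical axis of the brace bolt, 80 mm above the bench, at the height of the wrench handle's axis; both strap and wrench turn about this axis. The wrench's steel head here is 36 mm across and its top is 91 mm above the bench.
- stop_bolt (a point): Centre of the red stop bolt, 16 mm across, standing 20 mm high on the beam (52 mm above the bench at its centre). The strap's clockwise edge ends against it.
- strap_ear (a point): Centre of the upturned ear of the brass-coloured strap. Strap: flat bar 22 mm wide, 4 thick, 42-46 mm above the bench, swings about the bolt axis, reaches 238 mm out. Ear: 45 mm long, 4 thick, top 76 mm above the bench, 150 mm out, on the strap's anticlockwise edge. x points out along the strap, y anticlockwise: push the ear's outer face along -y. About 2 N moves it; it stays where left.
- strap (a joint): Angle of the strap, rad, growing clockwise seen from above; starts between 0 and 0.3; 0.8 = against the stop bolt (a hard stop). Home is above 0.74.
- grip (a point): Point on the axis of the wrench's red grip, 80 mm above the bench, where to push: 190 mm from the bolt axis while straight, 140 mm beyond the yellow joint. Grip: 25 mm thick, level, from 35 mm nearer the bolt to 70 mm farther out; free below down to 42 mm above the bench. x points out along the handle, y anticlockwise: push along -y.
- bolt (a joint): Turn of the bolt with the wrench head, rad, growing clockwise seen from above (tightening); starts between 0 and 0.25; it runs down under about 4 N at the grip, stays where it is left, and is tight at 0.7 (hard stop). Tight is above 0.64.
- click (a joint): Bend of the wrench's breakaway joint (yellow pivot 50 mm out from the bolt axis), rad; 0 = straight, as at the start; grows clockwise. Straight while the bolt runs down; once the bolt is tight, about 13 N at the grip makes it give, and it stays bent where left (no spring back). 0.12 to 0.48 = tripped as wanted; end stop at 0.6.
- jar: Clear jar with an orange cap, 60 mm across, 65 mm high; origin at the centre of its underside. To be left alone, as all that follow.
- can: White can with a blue band, 80 mm across, 110 mm high; origin at the centre of its underside.
- carton: Cardboard box 140 x 100 x 70 mm; origin at the centre of its underside.
- tape: Blue ring-shaped roll, 80 mm across, 25 mm high; origin at the centre of its underside.
- driver: Screwdriver with a green handle lying on the bench, about 200 mm long along its x; origin under its middle.
- bracket: Small steel angle bracket 70 x 40 x 40 mm; origin at the centre of its underside.

How it is judged:
By the outcome, as a careful person would: the job done as asked, in the order asked, and still so for the second after the job is handed in, with the robot touching nothing.
It also fails if it takes over 58 s, if anything falls off the work surface, if the arm or the gripper's body presses on something with over 40 N, if the wrist force passes 120 N, or if a joint passes its speed limit or range.

ROBOT

A 6-joint arm with a two-finger parallel gripper is mounted at the origin on the work surface. World frame = base frame: x ahead of the robot, y to its left, z up, the work surface at z = 0. Lengths are in m, angles in rad, forces in N, time in s.
With the tool pointing down it reaches from about 0.375 to 0.75 m from the base axis. Payload 9 kg.
Tool frame: the origin (TCP) lies where the fingers leave the gripper's body, on its centre line; the fingertips stand 73 mm ahead of it and the grasp point (between the pads) lies 54 mm ahead of it; z points along the fingers, y is the direction in which the jaws open and shut (so a half turn about z gives the same grasp; the last joint's range is limited). The gripper opens to 85 mm and grips with 20 to 120 N. Pads are 22 mm wide; open, the fingers measure 114 mm over their backs; the gripper's body (76 mm by 85 mm) begins 54 mm behind the grasp point. The pads swing forward as they close: fully open they stand 13 mm farther back than shut.
Start: joints at [-1.389, 0.104, 0.097, 1.564, 0, 1.353], TCP at [0.234, -0.553, 0.304] pointing down, gripper open.
Joint ranges: [-2.99, 2.99], [-0.84, 1.86], [-1.1, 1.16], [-1.84, 2.11], [-1.51, 1.56], [-3.14, 3.14]. Speed limits (rad/s): [2.22, 2.22, 2.57, 3.14, 3.14, 3.14].

INTERFACE

Orientations are given as a unit quaternion [w, x, y, z].
In Python, from workcell import telemetry, eyes, manip gives the robot as it stands.
- The arm moves only by the tool send_rows, never from a script. Its argument "series" is a list of rows, each a list of 7 numbers: the opening, from 0 (shut) to 1 (fully open), then the shift along the tool's x, y, z each as a share of 20 cm, from -1 to 1, then the turn, a rotation vector about the tool's x, y, z each as a share of pi rad, from -1 to 1. A call has 1 to 10 rows; each row shifts and turns the commanded pose from where the row before left it, along the tool's axes as they then stand; what a row does not reach is not made up. A row lasts 1/10 s, in which the tool goes at most 50 mm and 8.59 degrees, less where a joint would pass 70% of its speed; a pose out of reach is approached as far as the arm can. A call with a number of a shift or a turn outside -1 to 1 is refused whole. A call with a gripper value outside its range is refused whole. The fingers move at their own pace and stop on an object; the grip force is fixed at half the most. Time passes only in rows, so rows that do not move let the fingers close. It gives the time, the measured TCP pose, the force and the opening at its end, in the units of the state.
- telemetry.read_state(): the state, without advancing time (a new reading comes with each control period).
- eyes.snapshot(name): name is "scene" or "top" or "wrist"; returns a dict with "color" (384x512x3 uint8, red, green, blue), "mtx" (3x3 intrinsics, pixels), "R" (3x3) and "t" (3): a world point X has camera coordinates R X + t. Camera axes: x right, y down, z forward; pixel columns grow to the right and rows downward; lengths in m; the calibration is good to about 2 mm. A picture is of the moment at which its call begins. There is no depth.
- manip.hand_in(): hands the job in, once; it reports no verdict.
The state is a dict: "clock": time; "joints": joint angles; "joint_velocities": joint speeds; "joint_torque": joint torques, N m; "ee_pos": TCP position; "tcp_rot": TCP orientation; "contact_force": force on the tool from outside, world axes, zero at the start; "ft_torque": the same for the moment, N m; "gripper_width": opening from 0.0 (shut) to 1.0 (fully open).
Only numpy, scipy, OpenCV 4.12 (cv2) and the standard library are available. Lean on these libraries where they do the work, as an engineer would, in place of code of your own. Each camera call takes 0.05 s, during which the arm holds its last target.

## Working session

There is one attempt and no reset: what is moved stays moved. The work goes in short steps, Python scripts to look and compute and a tool call to move; the robot and the scene stay as the last step left them, time stands still between calls to the robot, and variables do not carry over. Pictures are saved under pics/ and viewed, and the job is handed in when it is done.

Besides the shell and the picture viewer there is one more tool, called after "Request:" as name(argument=value, ...), one argument or row to a line, values as JSON. send_rows: Moves the arm, as the interface text tells. Its arguments: {"type":"object","properties":{"series":{"type":"array","items":{"type":"array","items":{"type":"number"}}}},"required":["series"]}

```bash
mkdir -p pics
python3 - <<'E'
from workcell import telemetry, eyes
import cv2
print(telemetry.read_state())
for n in ["scene","top","wrist"]:
    s=eyes.snapshot(n); cv2.imwrite(f"pics/{n}0.png",cv2.resize(s["color"][:,:,::-1],(768,576),interpolation=cv2.INTER_CUBIC))
    print(n,s["mtx"].tolist(),s["R"].round(4).tolist(),s["t"].round(4).tolist())
    import numpy as np; np.savez(f"{n}0.npz",**s)
E
```

```text
{'clock': 0.0, 'joints': array([-1.38870415e+00,  1.04723473e-01,  9.64507266e-02,  1.56389097e+00,
       -5.64943515e-06,  1.35312597e+00]), 'joint_velocities': array([ 0.00122521,  0.0016819 ,  0.00169062, -0.00096797,  0.00111032,
       -0.00010238]), 'joint_torque': array([ 9.29096859e-04, -5.56933773e+01,  5.03645182e+01,  1.70139031e-02,
       -2.11553615e-04, -4.87161458e-06]), 'ee_pos': array([ 0.23349902, -0.55243928,  0.3030979 ]), 'tcp_rot': array([-6.83634378e-04,  9.80089930e-01,  1.98552920e-01,  9.33735155e-06]), 'contact_force': array([-0.62754848,  0.55797393, -0.03446475]), 'ft_torque': array([-0.00314058,  0.06345921, -0.07737021]), 'gripper_width': 0.9995268667425922}
scene [[418.1952218256738, 0.0, 260.25961805194675], [0.0, 418.1952218256738, 189.47418349380385], [0.0, 0.0, 1.0]] [[0.2968, 0.9548, 0.0131], [0.6623, -0.1959, -0.7231], [-0.6879, 0.2233, -0.6906]] [-0.1929, -0.3119, 1.7033]
top [[372.4063969352335, 0.0, 249.52791381766482], [0.0, 372.4063969352335, 190.1328858375348], [0.0, 0.0, 1.0]] [[0.0191, -0.9998, -0.003], [-0.9912, -0.0185, -0.1314], [0.1313, 0.0055, -0.9913]] [-0.0007, 0.599, 1.0593]
wrist [[312.60826610427756, 0.0, 254.214702820035], [0.0, 312.60826610427756, 194.37954777775408], [0.0, 0.0, 1.0]] [[0.3905, -0.9206, -0.001], [-0.8852, -0.3758, 0.2742], [-0.2528, -0.1062, -0.9617]] [-0.6003, -0.0359, 0.3789]
```

View pics/top0.png

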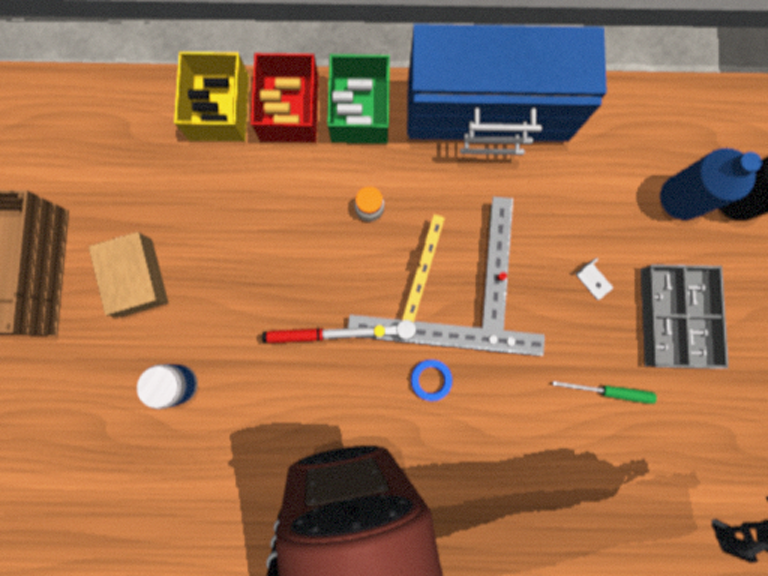

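View pics/scene0.png

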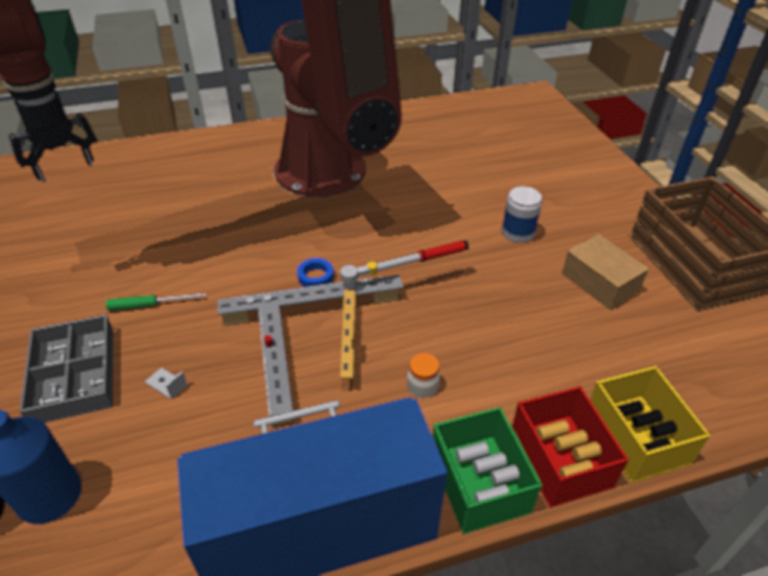

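View pics/wrist0.png

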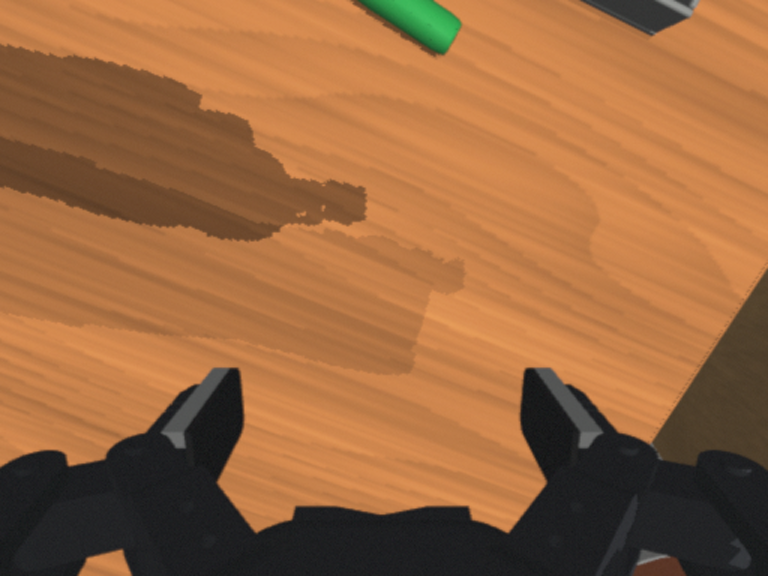

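The top view shows the bolt head at about (406,330), the brass strap going up to (437,218), the stop bolt at (502,276) and the red grip at (265-322,335). Image up is +x and image right is -y. Next I'll measure these.

```bash
cat > h.py <<'E'
import numpy as np, cv2
def ray(s,u,v,z):
    K,R,t=s["mtx"],s["R"],s["t"]
    c=-R.T@t; d=R.T@np.linalg.inv(K)@np.array([u,v,1.])
    return c+d*(z-c[2])/d[2]
def comps(s,lo,hi,amin=8):
    hsv=cv2.cvtColor(s["color"],cv2.COLOR_RGB2HSV)
    m=cv2.inRange(hsv,np.array(lo),np.array(hi))
    n,l,st,ce=cv2.connectedComponentsWithStats(m)
    return [(st[i],ce[i],l==i) for i in range(1,n) if st[i][4]>=amin]
def proj(s,X):
    p=s["R"]@np.array(X)+s["t"]; p=s["mtx"]@p; return p[:2]/p[2]
E
python3 - <<'E'
from h import *
for n in ["top","scene"]:
    s=dict(np.load(n+"0.npz"))
    print(n)
    for nm,lo,hi,z in [("red",(0,200,80),(4,255,255),.08),("yel",(23,100,120),(35,255,255),.045),("org",(8,220,150),(16,255,255),.06)]:
        for st,ce,m in comps(s,lo,hi):
            ys,xs=np.nonzero(m)
            if n=='top' and (ys.mean()<115) : continue
            r=cv2.minAreaRect(np.c_[xs,ys].astype(np.float32))
            print(nm,st,ce.round(1),[np.round(x,1) for x in r], ray(s,*ce,z).round(4))
s=dict(np.load("top0.npz"))
c=s["color"][110:260,150:380]
cv2.imwrite("pics/crop.png",cv2.resize(c[:,:,::-1],None,fx=3.4,fy=3.4,interpolation=cv2.INTER_CUBIC))
E
```

```text
top
red [332 183   5   3  10] [334.1 184. ] [array([334., 184.]), array([2., 4.]), np.float64(90.0)] [ 0.6156 -0.2298  0.08  ]
red [177 219  38  10 258] [194.9 223.6] [array([195.4, 223.5]), array([ 7.5, 37. ]), np.float64(86.6)] [0.4959 0.1621 0.08  ]
yel [281 144  14  33 149] [287.3 160. ] [array([287.5, 159.9]), array([ 6.5, 32.6]), np.float64(15.9)] [ 0.6903 -0.0996  0.045 ]
yel [269 179  16  35 166] [276.3 196.2] [array([276.7, 196.1]), array([ 6.4, 34.8]), np.float64(16.5)] [ 0.5817 -0.0682  0.045 ]
yel [249 217   8   8  45] [252.4 220.2] [array([252.4, 220.3]), array([7.2, 6.7]), np.float64(63.4)] [0.5102 0.0007 0.045 ]
scene
red [393  66  35  26 328] [410.7  79. ] [array([410.7,  77.7]), array([25.9, 32.5]), np.float64(81.9)] [0.1011 0.8343 0.08  ]
red [280 161  31  12 174] [295.3 166.4] [array([295.2, 166.4]), array([ 6. , 29.9]), np.float64(76.5)] [0.4952 0.165  0.08  ]
red [177 225   4   5  12] [178.3 226.6] [array([178.6, 226.7]), array([4.1, 2.5]), np.float64(71.6)] [ 0.6431 -0.2355  0.08  ]
red [ 342  258   76   80 2957] [378.2 296.5] [array([379.9, 294.8]), array([76.3, 59.9]), np.float64(66.4)] [1.0003 0.1858 0.08  ]
yel [246 175   4   5  17] [247.6 177.1] [array([247.5, 177. ]), array([4., 3.]), np.float64(90.0)] [0.4638 0.0142 0.045 ]
yel [398 245  75  59 743] [432. 277.] [array([434.5, 272.9]), array([71.6, 42.9]), np.float64(55.0)] [0.9714 0.3664 0.045 ]
```

View pics/crop.png

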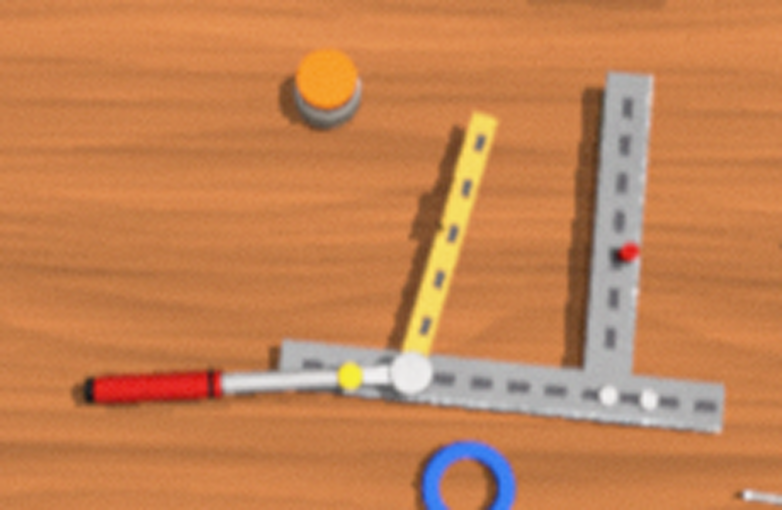

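Run:
```python
from h import *
s=dict(np.load("top0.npz"))
g=lambda x,y,z: ray(s,150+x/3.4-.35,110+y/3.4-.35,z)
B=g(411,373,.091); print("bolt",B)
st=g(629,252,.062); print("stop",st)
tip=g(484,116,.046); tipd=tip-B; print("tip",tip,np.hypot(*tipd[:2]),np.degrees(np.arctan2(tipd[1],tipd[0])))
G=ray(s,194.9,223.6,.085); d=G-B; print("grip c",G,np.hypot(*d[:2]),np.degrees(np.arctan2(d[1],d[0])))
print("pivot",g(350,377,.091))
ds=st-B; print("stop",np.hypot(*ds[:2]),np.degrees(np.arctan2(ds[1],ds[0])))
p1,p2=g(303,365,.042),g(704,406,.042); e=p2-p1; print("post dir -y:",np.degrees(np.arctan2(e[1],e[0])))
p1,p2=g(628,107,.042),g(610,338,.042); print("beam +x",np.degrees(np.arctan2(*(p1-p2)[[1,0]])))
print("tape",g(469,488,.0125),"jar",g(327,80,.065))
```

```text
bolt [ 0.51116677 -0.04964725  0.091     ]
stop [ 0.61908437 -0.23546947  0.062     ]
tip [ 0.73979284 -0.11335907  0.046     ] 0.23733746907987965 -15.571696651449129
grip c [0.49565136 0.16124474 0.085     ] 0.21146196182206736 94.20769382294277
pivot [5.06956865e-01 1.91160048e-04 9.10000000e-02]
stop 0.21488626572115158 -59.85381216154992
post dir -y: -94.74745674158005
beam +x -4.944117798282301
tape [ 0.4165683  -0.10533198  0.0125    ] jar [0.76424997 0.02458819 0.065     ]
```

Request:
send_rows(
  series=[
    [0,0.187,-0.0935,0,0,0,0],
    [0,0.187,-0.0935,0,0,0,0],
    [0,0.187,-0.0935,0,0,0,0],
    [0,0.187,-0.0935,0,0,0,0],
    [0,0.187,-0.0935,0,0,0,0],
    [0,0.187,-0.0935,0,0,0,0],
    [0,0.187,-0.0935,0,0,0,0],
    [0,0.187,-0.0935,0,0,0,0],
  ],
)

```text
clock: 0.95
ee_pos: [0.4517, -0.2969, 0.3038]
tcp_rot: [0.0, 0.98, 0.199, -0.0]
contact_force: [0.3, -0.3, -0.2]
gripper_width: -0.002
```

Request:
send_rows(
  series=[
    [0,0.187,-0.0935,0,0,0,0],
    [0,0.187,-0.0935,0,0,0,0],
    [0,0.187,-0.0935,0,0,0,0],
    [0,0.187,-0.0935,0,0,0,0],
    [0,0.187,-0.0935,0,0,0,0],
    [0,0.187,-0.0935,0,0,0,0],
    [0,0.187,-0.0935,0,0,0,0],
    [0,0.187,-0.0935,0,0,0,0],
  ],
)

```text
clock: 1.75
ee_pos: [0.6691, -0.0426, 0.3036]
tcp_rot: [0.0, 0.98, 0.199, -0.0]
contact_force: [0.5, -1.8, -0.8]
gripper_width: -0.0
```

Request:
send_rows(
  series=[
    [0,0,0,0.032,0,0,0.0446],
    [0,0,0,0.032,0,0,0.0446],
    [0,0,0,0.032,0,0,0.0446],
    [0,0,0,0.032,0,0,0.0446],
    [0,0,0,0.032,0,0,0.0446],
    [0,0,0,0.032,0,0,0.0446],
    [0,0,0,0.032,0,0,0.0446],
    [0,0,0,0.032,0,0,0.0446],
  ],
)

```text
clock: 2.55
ee_pos: [0.6159, -0.1643, 0.2518]
tcp_rot: [-0.051, 0.967, -0.248, 0.003]
contact_force: [0.7, -0.6, -0.2]
gripper_width: 0.001
```

Request:
send_rows(
  series=[
    [0,0,0,0.032,0,0,0.0446],
    [0,0,0,0.032,0,0,0.0446],
    [0,0,0,0.032,0,0,0.0446],
    [0,0,0,0.032,0,0,0.0446],
    [0,0,0,0.032,0,0,0.0446],
    [0,0,0,0.032,0,0,0.0446],
    [0,0,0,0.032,0,0,0.0446],
    [0,0,0,0.032,0,0,0.0446],
    [0,0,0,0,0,0,0],
  ],
)

```text
clock: 3.45
ee_pos: [0.3892, -0.3654, 0.1978]
tcp_rot: [-0.174, 0.826, -0.536, -0.025]
contact_force: [0.7, 0.2, -0.1]
gripper_width: -0.0
```

```bash
cat > st.py <<'E'
from workcell import telemetry, eyes
from h import *
def state(B=(0.5112,-0.0496)):
    s=telemetry.read_state(); w,x,y,z=s["tcp_rot"]
    psi=np.degrees(np.arctan2(2*(x*y+w*z),1-2*(y*y+z*z)))
    d=s["ee_pos"][:2]-np.array(B)
    print(round(s["clock"],2),s["ee_pos"].round(4),"psi",psi.round(1),"F",s["contact_force"].round(1),"w",round(s["gripper_width"],2),"pol",np.hypot(*d).round(4),np.degrees(np.arctan2(d[1],d[0])).round(1),s["joints"].round(2))
    return s
def snap(n,name):
    s=eyes.snapshot(n); np.savez(name+".npz",**s)
    return s
E
python3 - <<'E'
from st import *
state()
s=snap("top","t1"); c=s["color"][90:260,130:380]
cv2.imwrite("pics/t1.png",cv2.resize(c[:,:,::-1],None,fx=3,fy=3,interpolation=cv2.INTER_CUBIC))
s=snap("scene","s1"); c=s["color"][100:280,100:330]
cv2.imwrite("pics/s1.png",cv2.resize(c[:,:,::-1],None,fx=3,fy=3,interpolation=cv2.INTER_CUBIC))
E
```

```text
3.45 [ 0.3892 -0.3654  0.1978] psi -64.1 F [ 0.7  0.2 -0.1] w -0.0 pol 0.3385 -111.1 [-1.12  0.1  -0.13  1.57  0.27  3.14]
```

View pics/s1.png

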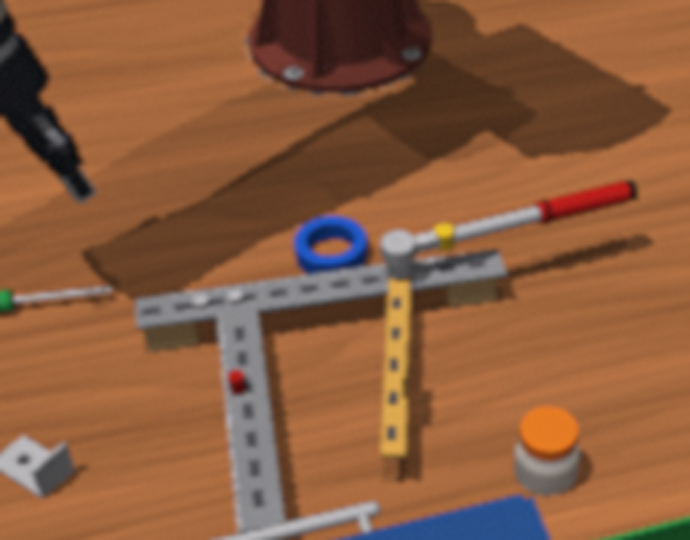

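The last joint reached its range limit, because I turned the wrong way. The arm wandered back and tilted, but the picture shows nothing on the bench disturbed. I'll level the tool and use the opposite side instead, with tool x at about 74° and the push along -x.

```bash
cat >> st.py <<'E'
from scipy.spatial.transform import Rotation as Ro
def down(psi):
    p=np.radians(psi); c,s_=np.cos(p),np.sin(p)
    return Ro.from_matrix(np.array([[c,s_,0],[s_,-c,0],[0,0,-1]]))
def rel(psi,P=None):
    s=telemetry.read_state(); R=Ro.from_quat(np.roll(s["tcp_rot"],-1))
    print("rotvec share",((R.inv()*down(psi)).as_rotvec()/np.pi).round(4))
    if P is not None:
        d=np.array(P)-s["ee_pos"]
        print("shift share, tool now",(R.inv().apply(d)/.2).round(4)," after turn",(down(psi).inv().apply(d)/.2).round(4))
E
python3 - <<'E'
from st import *
state(); rel(-64,(.389,-.365,.28)); rel(-40)
E
```

```text
3.55 [ 0.392  -0.364   0.1991] psi -63.8 F [-0.1 -0.1  0.7] w 0.0 pol 0.3362 -110.8 [-1.11  0.1  -0.13  1.57  0.27  3.14]
rotvec share [-0.0861  0.0721 -0.0088]
shift share, tool now [-0.0934 -0.0905 -0.3834]  after turn [-0.0022  0.0158 -0.4045]
rotvec share [-0.1     0.0531 -0.1407]
```

Request:
send_rows(
  series=[
    [0,-0.02,-0.02,-0.1,-0.025,0.0133,-0.0352],
    [0,0,0,-0.1,-0.025,0.0133,-0.0352],
    [0,0,0,-0.1,-0.025,0.0133,-0.0352],
    [0,0,0,-0.1,-0.025,0.0133,-0.0352],
    [0,0,0,0,0,0,0],
  ],
)

```text
clock: 4.05
ee_pos: [0.3904, -0.374, 0.2831]
tcp_rot: [0.003, 0.941, -0.338, 0.003]
contact_force: [0.5, 0.5, 1.3]
gripper_width: 0.004
```

Run:
```python
from st import *
state(); rel(20,(.668,-.045,.25));rel(74.4,(.668,-.045,.25))
```

```text
4.05 [ 0.3904 -0.374   0.2831] psi -39.5 F [0.5 0.5 1.3] w 0.0 pol 0.3461 -110.4 [-1.01 -0.09 -0.14  1.52 -0.    2.83]
rotvec share [ 0.0025 -0.0017 -0.3306]
shift share, tool now [ 0.0232 -2.1528  0.1576]  after turn [ 1.8671 -1.0708  0.1657]
rotvec share [ 3.400e-03 -5.000e-04 -6.328e-01]
shift share, tool now [ 0.0232 -2.1528  0.1576]  after turn [1.9575 0.8948 0.1657]
```

Request:
send_rows(
  series=[
    [0,0,0,0,0,0,-0.0452],
    [0,0,0,0,0,0,-0.0452],
    [0,0,0,0,0,0,-0.0452],
    [0,0,0,0,0,0,-0.0452],
    [0,0,0,0,0,0,-0.0452],
    [0,0,0,0,0,0,-0.0452],
    [0,0,0,0,0,0,-0.0452],
  ],
)

```text
clock: 4.75
ee_pos: [0.3887, -0.374, 0.278]
tcp_rot: [-0.001, 0.989, 0.151, 0.001]
contact_force: [0.7, -0.3, -0.2]
gripper_width: 0.004
```

Request:
send_rows(
  series=[
    [0,0,0,0,0,0,-0.0452],
    [0,0,0,0,0,0,-0.0452],
    [0,0,0,0,0,0,-0.0452],
    [0,0,0,0,0,0,-0.0452],
    [0,0,0,0,0,0,-0.0452],
    [0,0,0,0,0,0,-0.0452],
    [0,0,0,0,0,0,-0.0452],
  ],
)

```text
clock: 5.45
ee_pos: [0.3887, -0.374, 0.278]
tcp_rot: [-0.001, 0.797, 0.604, 0.001]
contact_force: [-0.2, -0.4, -0.5]
gripper_width: -0.0
```

Request:
send_rows(
  series=[
    [0,0.163,0.0745,0.014,0,0,0],
    [0,0.163,0.0745,0.014,0,0,0],
    [0,0.163,0.0745,0.014,0,0,0],
    [0,0.163,0.0745,0.014,0,0,0],
    [0,0.163,0.0745,0.014,0,0,0],
    [0,0.163,0.0745,0.014,0,0,0],
  ],
)

```text
clock: 6.05
ee_pos: [0.529, -0.2091, 0.261]
tcp_rot: [-0.001, 0.799, 0.601, 0.0]
contact_force: [-0.1, -0.8, 0.1]
gripper_width: -0.001
```

Request:
send_rows(
  series=[
    [0,0.163,0.0745,0.014,0,0,0],
    [0,0.163,0.0745,0.014,0,0,0],
    [0,0.163,0.0745,0.014,0,0,0],
    [0,0.163,0.0745,0.014,0,0,0],
    [0,0.163,0.0745,0.014,0,0,0],
    [0,0.163,0.0745,0.014,0,0,0],
    [0,0,0,0,0,0,0],
  ],
)

```text
clock: 6.75
ee_pos: [0.669, -0.0435, 0.2426]
tcp_rot: [-0.002, 0.798, 0.603, -0.0]
contact_force: [-1.1, -0.1, -0.5]
gripper_width: 0.001
```

Run:
```python
from st import *
state(); rel(74.4,(.668,-.045,.135))
s=snap("scene","s2"); c=s["color"][80:280,100:330]
cv2.imwrite("pics/s2.png",cv2.resize(c[:,:,::-1],None,fx=3,fy=3,interpolation=cv2.INTER_CUBIC))
```

```text
6.75 [ 0.669  -0.0435  0.2426] psi 74.2 F [-1.1 -0.1 -0.5] w 0.0 pol 0.1579 2.2 [-0.26  0.32  0.23  1.48  0.    1.59]
rotvec share [-0.0009 -0.0006 -0.0013]
shift share, tool now [-0.0098 -0.0013  0.538 ]  after turn [-0.0088 -0.0029  0.538 ]
```

View pics/s2.png

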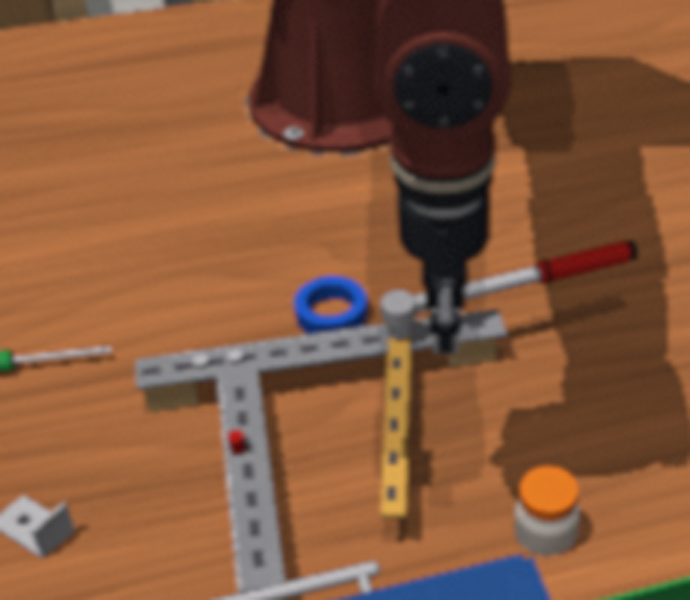

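Run:
```python
from h import *
s=dict(np.load("s2.npz"))
for z in (.15,.16,.17,.18): print(z,((proj(s,(.669,-.0435,z))-[100,80])*3).round(0))
# ear corners predicted
B=np.array([.5112,-.0496]);a=np.radians(-15.6);u=np.array([np.cos(a),np.sin(a)]);v=np.array([-u[1],u[0]])
for r in(127.5,172.5):
  for z in(.046,.076): print(r,z,((proj(s,(*(B+u*r/1000+v*.011),z))-[100,80])*3).round(0))
```

```text
0.15 [443. 363.]
0.16 [443. 355.]
0.17 [443. 347.]
0.18 [443. 339.]
127.5 0.046 [405. 422.]
127.5 0.076 [404. 401.]
172.5 0.046 [405. 458.]
172.5 0.076 [404. 437.]
```

Request:
send_rows(
  series=[
    [0,0,0,0.14,0,0,0],
    [0,0,0,0.14,0,0,0],
    [0,0,0,0.14,0,0,0],
    [0,0,0,0.14,0,0,0],
    [0,-0.03,0,0,0,0,0],
    [0,-0.03,0,0,0,0,0],
    [0,-0.03,0,0,0,0,0],
    [0,-0.03,0,0,0,0,0],
    [0,0,0,0,0,0,0],
  ],
)

```text
clock: 7.7
ee_pos: [0.6618, -0.0723, 0.135]
tcp_rot: [0.001, 0.799, 0.602, 0.001]
contact_force: [1.3, 0.2, -0.0]
gripper_width: 0.003
```

Run:
```python
from st import *
state()
for n in("scene","top"):
  s=snap(n,n+"3"); c=s["color"][100:260,150:350]
  cv2.imwrite(f"pics/{n}3.png",cv2.resize(c[:,:,::-1],None,fx=3.5,fy=3.5,interpolation=cv2.INTER_CUBIC))
```

```text
7.7 [ 0.6618 -0.0723  0.135 ] psi 74.0 F [ 1.3  0.2 -0. ] w 0.0 pol 0.1522 -8.6 [-0.3   0.33  0.05  1.28 -0.    1.55]
```

View pics/scene3.png

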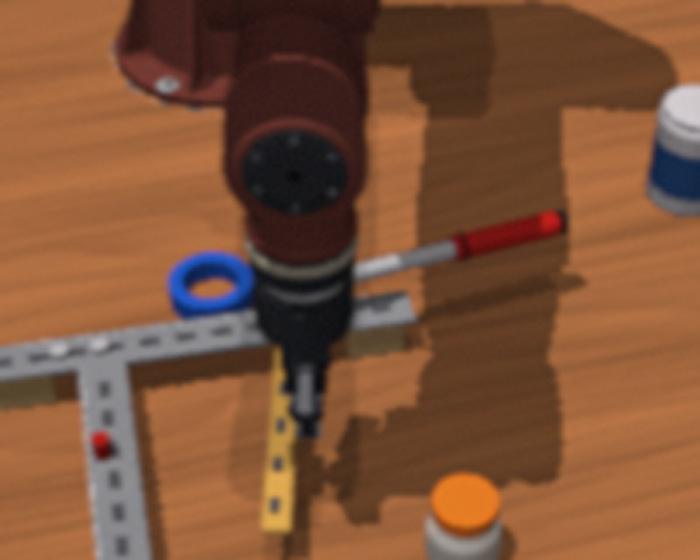

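View pics/top3.png

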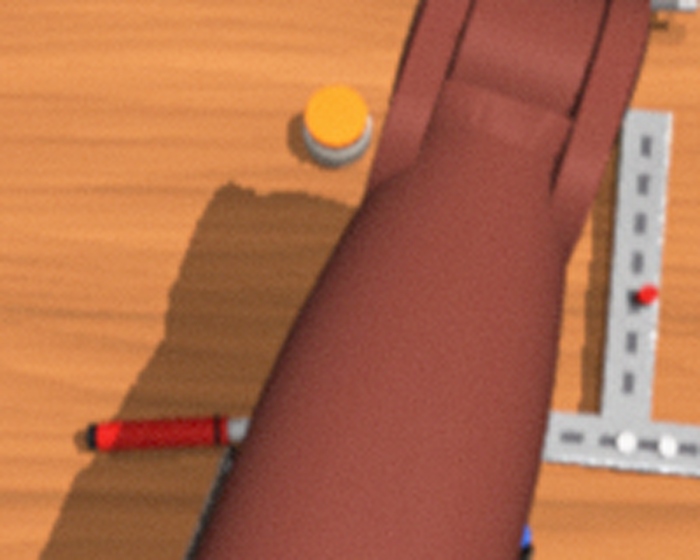

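Request:
send_rows(
  series=[
    [0,-0.039,0.005,0.025,0,0,0.0167],
    [0,-0.039,0.005,0,0,0,0.0167],
    [0,-0.039,0.005,0,0,0,0.0167],
    [0,-0.039,0.005,0,0,0,0.0167],
    [0,-0.039,0.005,0,0,0,0.0167],
    [0,-0.039,0.005,0,0,0,0.0167],
    [0,-0.039,0.005,0,0,0,0.0167],
    [0,-0.039,0.005,0,0,0,0.0167],
    [0,0,0,0,0,0,0],
  ],
)

```text
clock: 8.7
ee_pos: [0.6404, -0.1304, 0.1285]
tcp_rot: [0.0, 0.907, 0.422, -0.0]
contact_force: [-0.1, -0.2, -0.3]
gripper_width: -0.006
```

Run:
```python
from st import *
state()
for n in("scene",):
  s=snap(n,n+"4"); c=s["color"][100:280,100:300]
  cv2.imwrite(f"pics/{n}4.png",cv2.resize(c[:,:,::-1],None,fx=3.3,fy=3.3,interpolation=cv2.INTER_CUBIC))
```

```text
8.7 [ 0.6404 -0.1304  0.1285] psi 49.9 F [-0.1 -0.2 -0.3] w -0.01 pol 0.1524 -32.0 [-0.4   0.31  0.    1.27 -0.    1.87]
```

View pics/scene4.png

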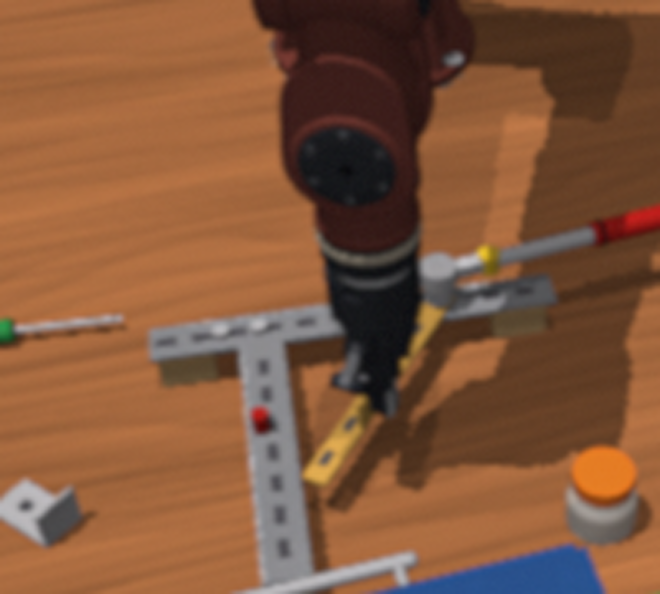

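The strap moves with the finger, and about 15° remain. I'll slow down near the stop.

Request:
send_rows(
  series=[
    [0,-0.039,0.005,0,0,0,0.0167],
    [0,-0.039,0.005,0,0,0,0.0167],
    [0,-0.039,0.005,0,0,0,0.0167],
    [0,-0.026,0.004,0,0,0,0.011],
    [0,-0.013,0.002,0,0,0,0.0056],
    [0,0,0,0,0,0,0],
  ],
)

```text
clock: 9.35
ee_pos: [0.6217, -0.1552, 0.1285]
tcp_rot: [0.001, 0.946, 0.325, 0.0]
contact_force: [0.3, -0.5, -0.1]
gripper_width: 0.0
```

Request:
send_rows(
  series=[
    [0,-0.013,0.002,0,0,0,0.0056],
    [0,-0.013,0.002,0,0,0,0.0056],
    [0,0,0,0,0,0,0],
  ],
)

```text
clock: 9.65
ee_pos: [0.618, -0.1592, 0.1285]
tcp_rot: [0.001, 0.951, 0.308, 0.0]
contact_force: [0.1, 1.4, 0.4]
gripper_width: -0.0
```

Run:
```python
from st import *
state()
for n in("scene",):
  s=snap(n,n+"5"); c=s["color"][120:260,120:260]
  cv2.imwrite(f"pics/{n}5.png",cv2.resize(c[:,:,::-1],None,fx=4.2,fy=4.2,interpolation=cv2.INTER_CUBIC))
```

```text
9.65 [ 0.618  -0.1592  0.1285] psi 35.9 F [0.1 1.4 0.4] w -0.0 pol 0.153 -45.7 [-0.46  0.26 -0.05  1.26 -0.    2.06]
```

View pics/scene5.png

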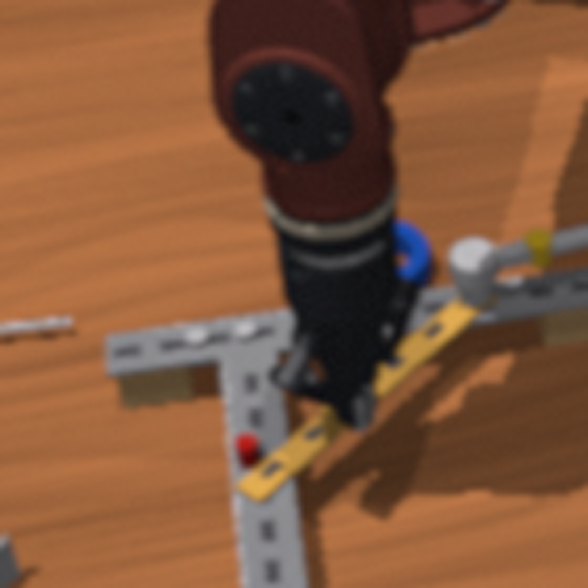

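Nearly there: the strap edge is at the red bolt. I'll nudge on until the force rises.

Request:
send_rows(
  series=[
    [0,-0.013,0.002,0,0,0,0.0056],
    [0,0,0,0,0,0,0],
  ],
)

```text
clock: 9.9
ee_pos: [0.6167, -0.1605, 0.1285]
tcp_rot: [0.0, 0.954, 0.3, 0.001]
contact_force: [4.1, 3.6, -0.3]
gripper_width: 0.001
```

Request:
send_rows(
  series=[
    [0,-0.013,0.002,0,0,0,0.0056],
    [0,0,0,0,0,0,0],
  ],
)

```text
clock: 10.1
ee_pos: [0.6164, -0.1609, 0.1286]
tcp_rot: [-0.001, 0.956, 0.292, 0.003]
contact_force: [14.5, 10.8, -6.1]
gripper_width: -0.0
```

The force is 18 N with no more movement, so the strap is on the stop. I'll retreat and go to the wrench.

Request:
send_rows(
  series=[
    [0,0.075,0,0,0,0,0],
    [0,0.075,0,0,0,0,0],
    [0,0,0,-0.15,0,0,0],
    [0,0,0,-0.15,0,0,0],
    [0,0,0,-0.15,0,0,0],
    [0,0,0,-0.15,0,0,-0.0439],
    [0,0,0,0,0,0,-0.0439],
    [0,0,0,0,0,0,-0.0439],
    [0,0,0,0,0,0,-0.0439],
    [0,0,0,0,0,0,-0.0439],
  ],
)

```text
clock: 11.1
ee_pos: [0.639, -0.146, 0.2484]
tcp_rot: [0.001, 0.8, 0.6, -0.0]
contact_force: [-0.4, 0.7, 0.5]
gripper_width: -0.002
```

Request:
send_rows(
  series=[
    [0,0,0,0,0,0,-0.0439],
    [0,0,0,0,0,0,-0.0439],
    [0,0,0,0,0,0,-0.0439],
    [0,0,0,0,0,0,-0.0439],
    [0,0,0,0,0,0,-0.0439],
    [0,0,0,0,0,0,-0.0439],
    [0,0,0,0,0,0,-0.0439],
    [0,0,0,0,0,0,-0.0439],
    [0,0,0,0,0,0,-0.0439],
    [0,0,0,0,0,0,-0.0439],
  ],
)

```text
clock: 12.1
ee_pos: [0.639, -0.146, 0.2483]
tcp_rot: [0.0, 0.236, 0.972, -0.001]
contact_force: [0.5, 0.9, 0.7]
gripper_width: 0.002
```

Request:
send_rows(
  series=[
    [0,0,0,0,0,0,-0.0439],
    [0,0,0,0,0,0,-0.0439],
    [0,0,0,0,0,0,-0.0439],
    [0,0,0,0,0,0,-0.0439],
    [0,0,0,0,0,0,0],
  ],
)

```text
clock: 12.6
ee_pos: [0.639, -0.146, 0.2483]
tcp_rot: [0.0, -0.036, 0.999, -0.001]
contact_force: [-0.3, 0.3, 0.1]
gripper_width: -0.004
```

Run:
```python
from st import *
state(); rel(184.2,(.4474,.1362,.25))
```

```text
12.6 [ 0.639  -0.146   0.2483] psi -175.9 F [-0.3  0.3  0.1] w -0.0 pol 0.16 -37.0 [-0.42  0.27  0.18  1.48 -0.   -0.5 ]
rotvec share [-0.0003  0.     -0.0003]
shift share, tool now [ 0.8533  1.4765 -0.0099]  after turn [ 0.8519  1.4772 -0.0084]
```

Request:
send_rows(
  series=[
    [0,0.095,0.164,0,0,0,0],
    [0,0.095,0.164,0,0,0,0],
    [0,0.095,0.164,0,0,0,0],
    [0,0.095,0.164,0,0,0,0],
    [0,0.095,0.164,0,0,0,0],
    [0,0.095,0.164,0,0,0,0],
    [0,0.095,0.164,0,0,0,0],
    [0,0.095,0.164,0,0,0,0],
    [0,0.095,0.164,0,0,0,0],
    [0,0,0,0,0,0,0],
  ],
)

```text
clock: 13.6
ee_pos: [0.4455, 0.1392, 0.2484]
tcp_rot: [0.0, -0.035, 0.999, -0.0]
contact_force: [1.1, -1.5, -0.8]
gripper_width: 0.004
```

Run:
```python
from st import *
state(); rel(184.2,(.4474,.1362,.128))
for n in("top","scene"):
  s=snap(n,n+"6"); c=s["color"][80:270,140:390]
  cv2.imwrite(f"pics/{n}6.png",cv2.resize(c[:,:,::-1],None,fx=3,fy=3,interpolation=cv2.INTER_CUBIC))
```

```text
13.6 [0.4455 0.1392 0.2484] psi -176.0 F [ 1.1 -1.5 -0.8] w 0.0 pol 0.1999 109.2 [ 0.02 -0.31 -0.39  1.49 -0.   -0.05]
rotvec share [-0.0001  0.0001 -0.0011]
shift share, tool now [-0.008  -0.0156  0.6022]  after turn [-0.0082 -0.0158  0.6022]
```

View pics/top6.png

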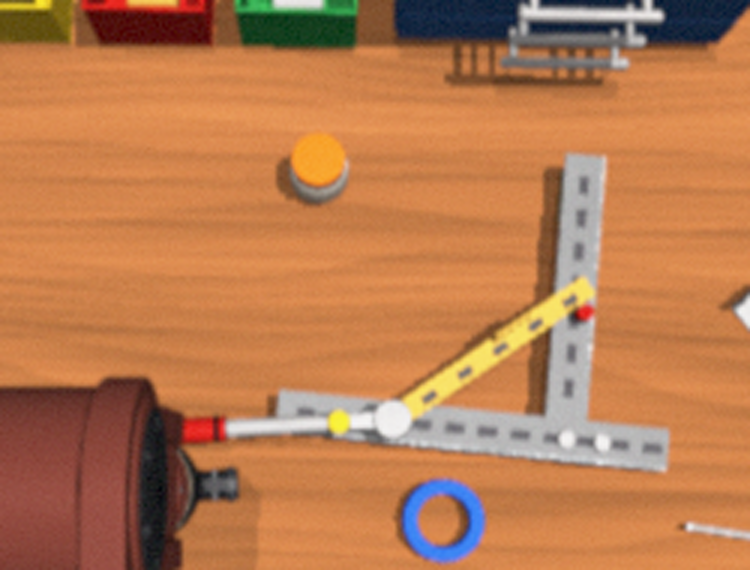

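View pics/scene6.png

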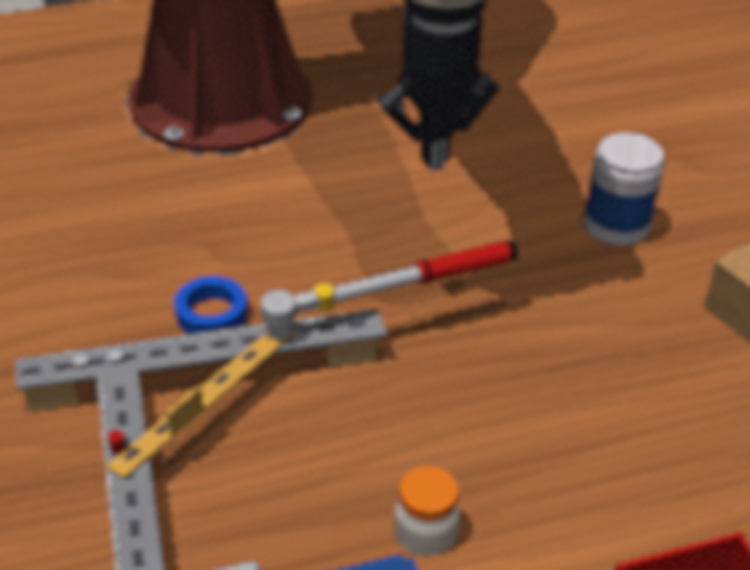

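Strap's clockwise edge is against the red bolt (585,312 in the top crop), and the wrench is still straight. Descending behind the grip.

Request:
send_rows(
  series=[
    [0,0,0.008,0.15,0,0,0],
    [0,0,0,0.15,0,0,0],
    [0,0,0,0.15,0,0,0],
    [0,0,0,0.15,0,0,0],
    [0,-0.04,0,0,0,0,0],
    [0,-0.04,0,0,0,0,0],
    [0,-0.04,0,0,0,0,0],
    [0,0,0,0,0,0,0],
  ],
)

```text
clock: 14.5
ee_pos: [0.4737, 0.1395, 0.1299]
tcp_rot: [0.002, -0.035, 0.999, -0.0]
contact_force: [0.2, 0.7, -0.8]
gripper_width: 0.0
```

Request:
send_rows(
  series=[
    [0,-0.05,0.005,0,0,0,0.0167],
    [0,-0.05,0.005,0,0,0,0.0167],
    [0,-0.05,0.005,0,0,0,0.0167],
    [0,-0.05,0.005,0,0,0,0.0167],
    [0,0,0,0,0,0,0],
  ],
)

```text
clock: 15.0
ee_pos: [0.5127, 0.1434, 0.1291]
tcp_rot: [0.001, 0.07, 0.998, -0.0]
contact_force: [-1.1, -0.3, 0.2]
gripper_width: -0.005
```

Run:
```python
from st import *
state()
for n in("scene",):
  s=snap(n,n+"7"); c=s["color"][80:240,180:380]
  cv2.imwrite(f"pics/{n}7.png",cv2.resize(c[:,:,::-1],None,fx=3.2,fy=3.2,interpolation=cv2.INTER_CUBIC))
```

```text
15.0 [0.5127 0.1434 0.1291] psi 172.0 F [-1.1 -0.3  0.2] w -0.01 pol 0.193 89.6 [ 0.03 -0.06 -0.39  1.24 -0.    0.17]
```

View pics/scene7.png

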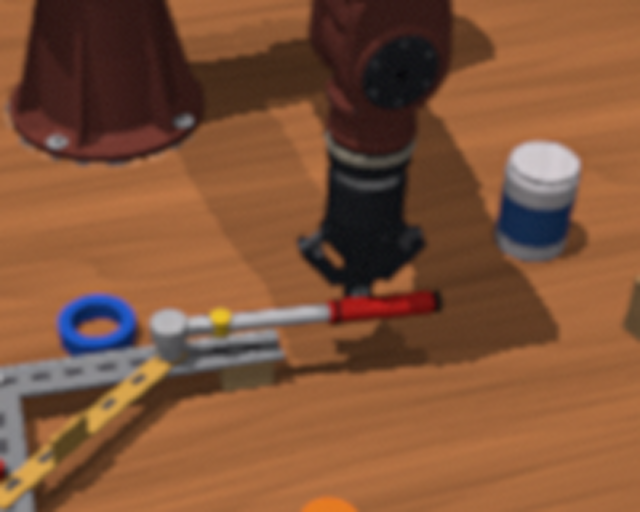

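Request:
send_rows(
  series=[
    [0,-0.05,0.005,0,0,0,0.0167],
    [0,-0.05,0.005,0,0,0,0.0167],
    [0,-0.05,0.005,0,0,0,0.0167],
    [0,-0.05,0.005,0,0,0,0.0167],
  ],
)

```text
clock: 15.45
ee_pos: [0.551, 0.1393, 0.1286]
tcp_rot: [-0.0, 0.173, 0.985, 0.0]
contact_force: [-3.9, 3.7, 0.5]
gripper_width: 0.001
```

Request:
send_rows(
  series=[
    [0,-0.033,0.003,0,0,0,0.011],
    [0,-0.033,0.003,0,0,0,0.011],
  ],
)

```text
clock: 15.65
ee_pos: [0.5638, 0.1358, 0.1286]
tcp_rot: [-0.0, 0.207, 0.978, 0.0]
contact_force: [-3.2, 5.3, 1.3]
gripper_width: -0.002
```

Request:
send_rows(
  series=[
    [0,-0.033,0.003,0,0,0,0.011],
    [0,-0.033,0.003,0,0,0,0.011],
  ],
)

```text
clock: 15.85
ee_pos: [0.5749, 0.1324, 0.1284]
tcp_rot: [-0.002, 0.24, 0.971, 0.001]
contact_force: [-9.4, 10.1, 5.1]
gripper_width: 0.003
```

Run:
```python
from st import *
state()
for n in("scene",):
  s=snap(n,n+"8"); c=s["color"][80:240,180:380]
  cv2.imwrite(f"pics/{n}8.png",cv2.resize(c[:,:,::-1],None,fx=3.2,fy=3.2,interpolation=cv2.INTER_CUBIC))
```

```text
15.85 [0.5749 0.1324 0.1284] psi 152.2 F [-9.4 10.1  5.1] w 0.0 pol 0.1929 70.7 [ 0.    0.12 -0.21  1.25  0.    0.49]
```

View pics/scene8.png

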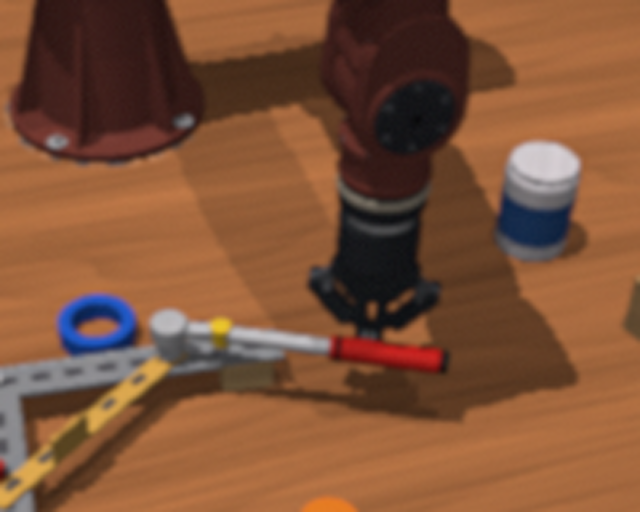

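Force has risen to about 14 N at roughly 31° of turn, so the bolt is probably tight. From here I'll arc about the yellow pivot.

Request:
send_rows(
  series=[
    [0,-0.037,0.005,0,0,0,0.0167],
    [0,0,0,0,0,0,0],
  ],
)

```text
clock: 16.1
ee_pos: [0.5825, 0.1296, 0.1285]
tcp_rot: [-0.001, 0.266, 0.964, 0.001]
contact_force: [-5.6, 8.2, 2.8]
gripper_width: -0.001
```

Request:
send_rows(
  series=[
    [0,-0.037,0.005,0,0,0,0.0167],
    [0,-0.037,0.005,0,0,0,0.0167],
    [0,0,0,0,0,0,0],
  ],
)

```text
clock: 16.4
ee_pos: [0.5963, 0.1233, 0.1285]
tcp_rot: [-0.001, 0.316, 0.949, 0.001]
contact_force: [-4.2, 8.2, 3.2]
gripper_width: 0.002
```

Run:
```python
from st import *
state()
for n in("scene","top"):
  s=snap(n,n+"9"); c=s["color"][80:240,180:380]
  cv2.imwrite(f"pics/{n}9.png",cv2.resize(c[:,:,::-1],None,fx=3.2,fy=3.2,interpolation=cv2.INTER_CUBIC))
```

```text
16.4 [0.5963 0.1233 0.1285] psi 143.2 F [-4.2  8.2  3.2] w 0.0 pol 0.1927 63.8 [-0.01  0.17 -0.15  1.25  0.    0.63]
```

View pics/scene9.png

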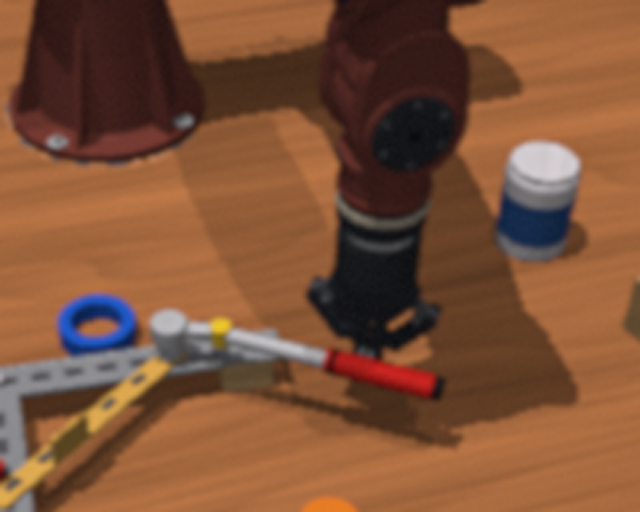

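View pics/top9.png

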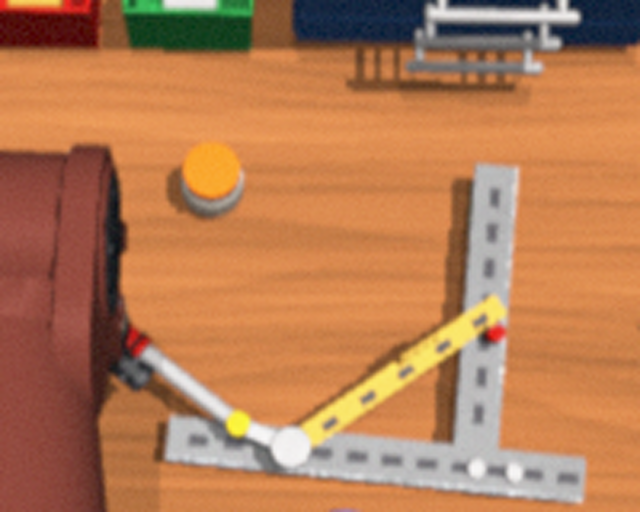

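```bash
cat > bend.py <<'E'
from st import *
B=np.array([.5112,-.0496])
def bend(s):
    for lo,hi,nm in[((23,140,120),(35,255,255),"piv")]:
        for st,ce,m in comps(s,lo,hi,15):
            P=ray(s,*ce,.091)[:2]; d=P-B
            if .03<np.hypot(*d)<.07:
                print("piv",P.round(4),"r",np.hypot(*d).round(4),"ang",np.degrees(np.arctan2(d[1],d[0])).round(1)); PV=P
    for st,ce,m in comps(s,(0,180,60),(5,255,255),15)+comps(s,(172,180,60),(180,255,255),15):
        P=ray(s,*ce,.085)[:2]; d=P-PV
        if np.hypot(*d)<.22: print("grip",P.round(4),"n",st[4],"r",np.hypot(*d).round(4),"ang",np.degrees(np.arctan2(d[1],d[0])).round(1))
E
python3 - <<'E'
from bend import *
for f in("top0","top6","top9"): print(f); bend(dict(np.load(f+".npz")))
E
```

```text
top0
piv [ 0.5781 -0.0656] r 0.0687 ang -13.5
piv [0.508  0.0008] r 0.0505 ang 93.7
grip [0.4958 0.1604] n 297 r 0.1601 ang 94.4
top6
piv [ 0.552  -0.1058] r 0.0694 ang -54.0
piv [0.508  0.0008] r 0.0505 ang 93.7
grip [0.4978 0.1282] n 109 r 0.1278 ang 94.6
top9
piv [ 0.5306 -0.0031] r 0.0504 ang 67.4
grip [0.6029 0.0883] n 38 r 0.1165 ang 51.6
```

The pivot now lies at 67.4° and the grip at 52-53°, so the bend is about 14-16°, which is what's wanted. I'll let go, back off and check.

Request:
send_rows(
  series=[
    [0,0.05,0,0,0,0,0],
    [0,0.1,0,0,0,0,0],
    [0,0.1,0,0,0,0,0],
    [0,0,0,-0.15,0,0,0],
    [0,0,0,-0.15,0,0,0],
    [0,0,0,-0.15,0,0,0],
    [0,0,0,-0.15,0,0,0],
    [0,0.15,0,0,0,0,0],
    [0,0.15,0,0,0,0,0],
    [0,0,0,0,0,0,0],
  ],
)

```text
clock: 17.5
ee_pos: [0.5068, 0.1897, 0.249]
tcp_rot: [0.001, 0.315, 0.949, -0.0]
contact_force: [-1.6, -1.0, 0.2]
gripper_width: 0.003
```

Run:
```python
from bend import *
state()
s=snap("top","topA"); bend(s)
c=s["color"]; cv2.imwrite("pics/topA.png",cv2.resize(c[:,:,::-1],(768,576),interpolation=cv2.INTER_CUBIC))
s=snap("scene","sceneA"); c=s["color"]; cv2.imwrite("pics/sceneA.png",cv2.resize(c[:,:,::-1],(768,576),interpolation=cv2.INTER_CUBIC))
```

```text
17.5 [0.5068 0.1897 0.249 ] psi 143.3 F [-1.6 -1.   0.2] w 0.0 pol 0.2394 91.0 [ 0.12 -0.08 -0.19  1.46 -0.    0.76]
piv [ 0.5521 -0.1061] r 0.0698 ang -54.1
piv [ 0.5306 -0.0031] r 0.0504 ang 67.4
grip [0.6254 0.1243] n 288 r 0.1588 ang 53.3
```

View pics/topA.png

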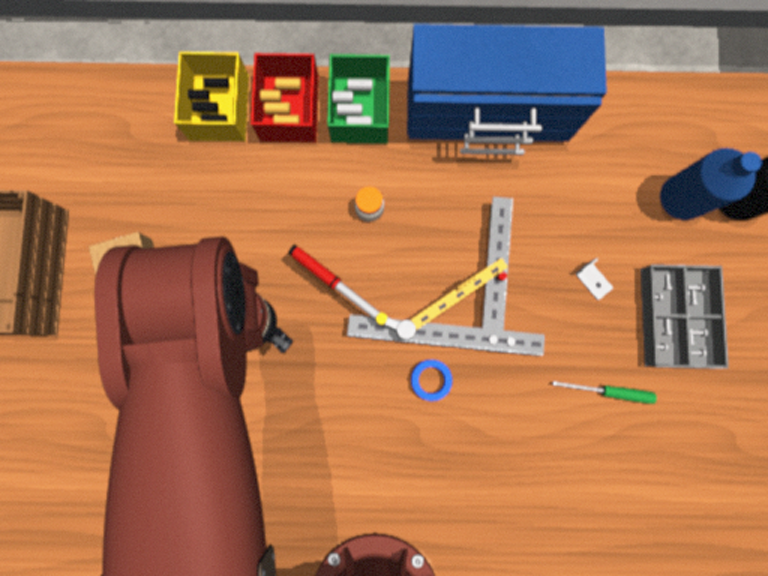

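View pics/sceneA.png

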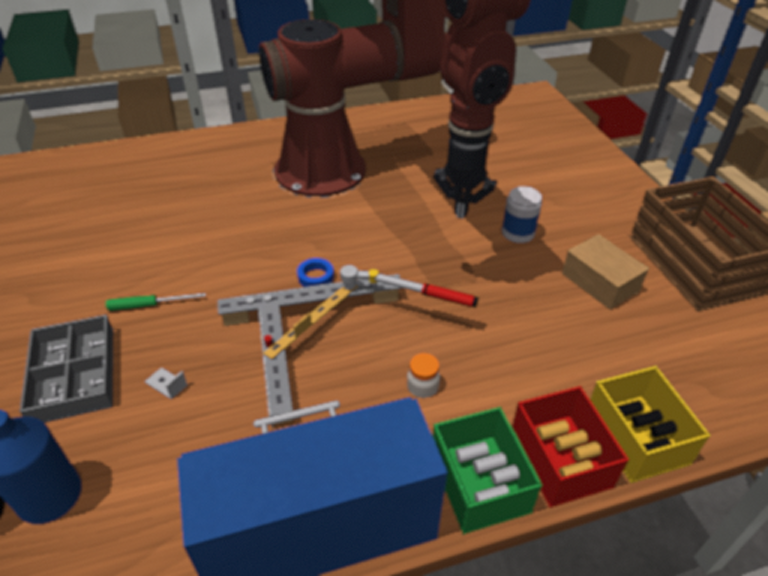

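The wrench is bent about 14° at the yellow joint (381,318), the strap is on the stop at (502,276), the other items haven't moved, and the arm is clear. Handing in.

```bash
python3 -c "
from workcell import manip; print(manip.hand_in())"
```

```text
the job is handed in; nothing more can be done
None
```

The job is handed in at about 17.5 s: the strap is against the stop bolt and the bolt has been run down. The wrench is tripped and left bent, and the gripper is clear of everything.

- **Strap:** I pushed it by its ear until it stopped moving and the force rose to about 18 N. In the last pictures its edge is against the red bolt, at about -54° where I had calculated -54.8°.
- **Bolt:** the wrench head turned about 26° and then stopped. I judged it tight from the force rising to about 14 N and the joint giving way only then; there was no direct reading of the bolt.
- **Wrench bend:** it measured 14.1° (0.25 rad) after letting go, inside the 10 to 20 degrees asked for. The estimates made while still pushing were 14 to 16°.
- **Other items:** by eye in the last pictures, none of the other things on the bench has moved. In the top view the arm partly hides the carton and covers the can, so for those two I went by the scene view.

**One slip:** early on I turned the wrist the wrong way and the last joint ran to its range limit (it read 3.14). The arm swung back and tilted in free space. The scene picture taken straight after showed nothing touched, and I then approached the ear with the wrist turned the other way.

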